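# Set and lock the stop collar on a length-stop rod

## Robot

A 6-joint arm with a two-finger parallel gripper is mounted at the origin on the work surface. World frame = base frame: x ahead of the robot, y to its left, z up, the work surface at z = 0. Lengths are in m, angles in degrees, forces in N, time in s.
With the tool pointing down it reaches from about 0.275 to 0.875 m from the base axis. Payload 12.5 kg.
Tool frame: the origin (TCP) lies midway between the tips of the shut fingers; the grasp point (between the pads) lies 19 mm behind it; z points along the fingers, y is the line along which they close (so a half turn about z gives the same grasp; the last joint's range is limited). The gripper opens to 85 mm and grips with 20 to 120 N. Pads are 22 mm wide; open, the fingers measure 114 mm over their backs; the gripper's body (76 mm by 85 mm) begins 54 mm behind the grasp point. The pads swing forward as they close: fully open they stand 13 mm farther back than shut.
Start: joints at [-72.972, 20.094, 94.641, -0, 65.266, -4.847], TCP at [0.205, -0.51, 0.231] pointing down, gripper open.
Joint ranges: [-157.81, 157.81], [-45, 120.19], [0.68, 151.7], [-89.99, 269.99], [4.06, 180], [-164.3, 164.3]. Speed limits (degrees/s): [127.2, 127.2, 159.86, 180, 180, 180].

## Interface

Orientations are given as a 3x3 rotation matrix whose columns are the frame's x, y, z axes.
In Python, from plant import env gives the robot as it stands. The module is installed in compiled form; this text tells all that it offers.
- The arm moves only by the tool arm_command, never from a script. Its argument "commands" is a list of rows, each a list of 5 numbers: the opening, from 0 (shut) to 1 (fully open), then the shift along the tool's x, y, z in mm, then the turn about the tool's z in rad. A call has 1 to 8 rows; each row shifts and turns the commanded pose from where the row before left it, along the tool's axes as they then stand; what a row does not reach is not made up. A row lasts 1/8 s, in which the tool goes at most 62.5 mm and 10.7 degrees, less where a joint would pass 70% of its speed; a pose out of reach is approached as far as the arm can. A call is refused whole if a number of a shift passes 62.5 or a number of a turn 0.188, either way. A call with a gripper value outside its range is refused whole. The fingers move at their own pace and stop on an object; "newtons" is the grip in N (left out, the last holds). Time passes only in rows, so rows that do not move let the fingers close. It gives the time, the measured TCP pose, the force, the opening and the grip force at its end, in the units of the state.
- env.state(): the state, without advancing time (a new reading comes with each control period).
- env.snapshot(name): name is "side" or "top"; returns a dict with "color" (420x560x3 uint8, red, green, blue), "z_map" (420x560 float32, m along the optical axis (not along the pixel's ray), 0 where there is no reading), "K" (3x3 intrinsics, pixels), "dist_coeffs" ([k1, k2, p1, p2, k3] as OpenCV has them; the pictures are not rectified), "position" and "orientation" of the camera in the world. Camera axes: x right, y down, z forward; pixel columns grow to the right and rows downward; lengths in m; the calibration is good to about 2 mm. A picture is of the moment at which its call begins.
- env.close_job(): hands the job in; it is judged then, once.
Trained networks look in a picture, given as the dict that the camera call returned (one of the last four; its "shot" number tells which), for a name from the list of things; names that differ only in an ending like _2 or _b are one class to them, and where a whole thing is asked for, a point or a joint stands for the part that bears it (a point fixed in the world has none). Each returns a list of dicts, best first, with "confidence" (0 to 1); they miss things now and then, are a little off and sometimes report something else, mostly with a low value. They report only what shows in the picture. A call takes as long as a camera call. They do not tell look-alikes from the thing itself.
- env.find_in(picture, name): "position" ([x, y, z] in m, in world coordinates, good to about 4 mm: the middle of the surface that is visible of it).
The state is a dict: "t": time; "joint_pos": joint angles; "qvel": joint speeds; "joint_torque": joint torques, N m; "position": TCP position; "tool_rot": TCP orientation; "ft_force": force on the tool from outside, world axes, zero at the start; "wrist_torque": the same for the moment, N m; "width": finger opening in m; "finger_force": force on a finger pad.
Only numpy, scipy, OpenCV 4.12 (cv2) and the standard library are available. Lean on these libraries where they do the work, as an engineer would, in place of code of your own. Each camera call takes 0.05 s, during which the arm holds its last target. There are 200 camera calls.

## Task

Set the length stop: slide the loose collar along the rod onto the marked flat and turn it so its red-headed set screw stands straight up over the flat. Then fetch the T-key, stand it on the screw head and tighten clockwise until it stops, in two bites: about half way, let go of the key completely, take a fresh grip and finish. Finally stand the key upright back in its black tray; leave the other things on the bench alone.

Things in the scene. Friction and masses are not known exactly. Their poses are not given: they have to be found in the camera images.
- fixture: Length-stop fixture fixed to the bench: wooden base 90 (x) x 300 (y) x 12 mm, two grey brackets (34 x 18 mm, tops 106 mm above the bench) at y = +-130 mm holding a fixed dark steel rod, 16 mm diameter, along its y, axis 85 mm above the bench. Origin: centre of the underside; z up. Its place and yaw vary.
- flat (a point): On the rod's axis at the middle of the milled flat: the flat is 36 mm long along the rod, always faces straight up, and has a thin yellow ring round the rod at each end. Axes as the fixture's.
- carriage (a joint): Position of the collar along the rod in m: 0 = centred on the flat, + towards the fixture's +y; range -0.065 to 0.065. Slides with about 3 N of friction and stays where left.
- collar (a joint): Turn of the collar round the rod in rad: 0 = screw straight up, facing the flat; + leans the screw towards the fixture's +x (away from the robot), where it starts (0.35 to 0.9); range -1.1 to 1.1. Friction about 0.2 N m, stays where left. Its ring is 32 mm in diameter and 26 mm long along the rod.
- screw_seat (a point): Centre of the end face of the collar's boss, 40 mm from the rod axis; z out along the screw, y along the rod (turns with the collar, not the screw). The boss is 22 mm across the rod, 24 mm along it; its parallel sides are free to grip from 19 to 40 mm off the axis. The red screw head stands on this face: a bar 16 x 8 mm, 13 mm tall. A seated key's foot rests on this face.
- screw (a joint): Turn of the set screw in rad: grows clockwise (seen from above its head), from 0 (slack) to a dead stop at 2.6 (tight). At 0 the head's 16 mm side lies along the point screw_seat's x (across the rod). Friction about 0.06 N m, stays where left.
- key: Loose upright T-key, about 0.12 kg, 74 mm tall. Foot: rectangular socket open below, outside 27 (x) x 19 mm, inside 20.2 (x) x 12.2 mm, 14 mm deep: 2 mm of room all round on the screw head, about 0.25 rad of turning play. Then a 10 mm shank and a red grip bar. Origin: centre of the foot's lower rim; z up. It stands by itself on the screw when let go.
- key_bar (a point): Centre of the key's red grip bar, 67 mm above the foot; the bar is 56 mm long along the key's x, 12 mm thick along y, 14 mm tall. Axes as the key's.
- key_tray: Fixed black square tray 64 x 64 x 18 mm, inside 54 x 54 mm, floor 5 mm above the bench, where the key stands at the start. Origin: centre of its underside. It may be left or right of the fixture (the blue tray with a spare collar has the other side).
- glue: White glue bottle, 110 mm tall, bystander; leave alone.
- tape: Yellow roll of tape, 100 mm across, bystander; leave alone.
- offcut: Dark wooden offcut 70 x 160 x 20 mm, bystander; leave alone.
- screwdriver: Green-handled screwdriver lying at the side, bystander; leave alone.
- hammer: Hammer lying at the side, bystander; leave alone.
- mug: Blue mug, 90 mm tall, bystander; leave alone.
- spare_collar: Spare plain ring of 36 mm diameter in the blue tray, bystander; leave alone.
There are look-alikes about, which are no part of the job. What is shaped like the key but green or turquoise is not meant. Leave any pink or white look-alike of the key_tray alone.

How it is judged:
By the outcome, as a careful person would: the job done as asked, in the order asked, and still so for the second after the job is handed in, with the robot touching nothing.
It also fails if it takes over 72 s, if anything falls off the work surface, if the arm or the gripper's body presses on something with over 40 N, if the wrist force passes 120 N, or if a joint passes its speed limit or range.

## Working session

There is one attempt and no reset: what is moved stays moved. The work goes in short steps, Python scripts to look and compute and a tool call to move; the robot and the scene stay as the last step left them, time stands still between calls to the robot, and variables do not carry over. Pictures are saved under pics/ and viewed, at most 10 in all, crops included, and the job is handed in when it is done.

Besides the shell and the picture viewer there is one more tool, called after "Emit:" by a JSON object that holds its "method" and its "body". arm_command: Moves the arm, as the interface text tells. Its arguments: {"type":"object","properties":{"commands":{"type":"array"},"newtons":{"type":"number"}},"required":["commands"]}

```bash
mkdir -p pics; cat > h.py <<'E'
import numpy as np, cv2
from plant import env
def cloud(p):
    h,w=p["z_map"].shape
    u,v=np.meshgrid(np.arange(w),np.arange(h))
    pts=np.stack([u,v],-1).reshape(-1,1,2).astype(np.float64)
    n=cv2.undistortPoints(pts,np.array(p["K"],float),np.array(p["dist_coeffs"],float)).reshape(h,w,2)
    z=p["z_map"].astype(float)
    c=np.stack([n[...,0]*z,n[...,1]*z,z],-1)
    P=c@np.array(p["orientation"]).T+np.array(p["position"])
    P[z==0]=np.nan
    return P
def save(p,name): cv2.imwrite("pics/"+name,p["color"][...,::-1])
E
python3 - <<'E'
from h import *
np.set_printoptions(precision=3,suppress=True)
for n in("side","top"):
    p=env.snapshot(n); save(p,n+"0.png"); np.savez(n+"0.npz",P=cloud(p),c=p["color"])
    print(n,p["position"],np.array(p["orientation"]).tolist(),p["K"][0][0])
    for k in("fixture","collar","screw_seat","key","key_bar","key_tray"):
        print(k,[(np.round(d["position"],3).tolist(),round(d["confidence"],2)) for d in env.find_in(p,k)[:3]])
print(env.state())
E
```

```text
side [ 0.386 -1.017  0.925] [[0.9901228730189522, -0.08368710741565037, 0.11248628528446113], [-0.1401410662238758, -0.6144661504181115, 0.7763966972804444], [0.004144620891111531, -0.7844920764690668, -0.6201249906872975]] 405.3722436208177
fixture [([0.585, -0.069, 0.006], 0.62)]
collar [([0.606, -0.065, 0.107], 0.51)]
screw_seat [([0.6, -0.065, 0.104], 0.54)]
key [([0.392, -0.292, 0.049], 0.74), ([0.5, -0.298, 0.055], 0.53), ([0.44, -0.199, 0.039], 0.53)]
key_bar [([0.491, -0.295, 0.06], 0.8), ([0.393, -0.295, 0.042], 0.75), ([0.439, -0.2, 0.037], 0.57)]
key_tray [([0.492, -0.298, 0.008], 0.85), ([0.349, -0.119, 0.005], 0.61), ([0.301, -0.362, 0.006], 0.58)]
top [ 0.388 -0.007  1.2  ] [[0.002051454793172327, -0.9896576042270857, 0.14343506519933255], [-0.9999973412415976, -0.002181294675622016, -0.0007479727763264134], [0.0010531110898630716, -0.14343314940781057, -0.9896594477940325]] 413.5672799287102
fixture [([0.586, -0.044, 0.014], 0.92), ([0.601, -0.052, 0.114], 0.55), ([0.76, 0.112, 0.02], 0.32)]
collar [([0.597, -0.056, 0.111], 0.76)]
screw_seat [([0.596, -0.053, 0.112], 0.76)]
key [([0.394, -0.282, 0.075], 0.69), ([0.44, -0.194, 0.071], 0.69), ([0.496, -0.29, 0.08], 0.56)]
key_bar [([0.492, -0.289, 0.078], 0.74), ([0.44, -0.187, 0.069], 0.62), ([0.394, -0.287, 0.069], 0.59)]
key_tray [([0.344, -0.118, 0.006], 0.96), ([0.487, -0.282, 0.003], 0.81), ([0.301, -0.362, 0.006], 0.66)]
{'t': 0.7, 'joint_pos': array([-72.971,  20.091,  94.643,  -0.001,  65.265,  -4.847]), 'qvel': array([-0.065,  0.068,  0.106,  0.028,  0.038,  0.06 ]), 'joint_torque': array([ -0.001, -50.595, -29.161,  -0.   ,   0.001,   0.   ]), 'position': array([ 0.205, -0.51 ,  0.231]), 'tool_rot': array([[ 0.928,  0.373, -0.   ],
       [ 0.373, -0.928, -0.   ],
       [-0.   ,  0.   , -1.   ]]), 'ft_force': array([-0.431,  0.117,  0.176]), 'wrist_torque': array([ 0.014,  0.004, -0.054]), 'finger_force': 0.0, 'width': 0.08543922028298176}
```

```bash
sleep 1; ls pics
```

```text
side0.png
top0.png
```

View pics/side0.png

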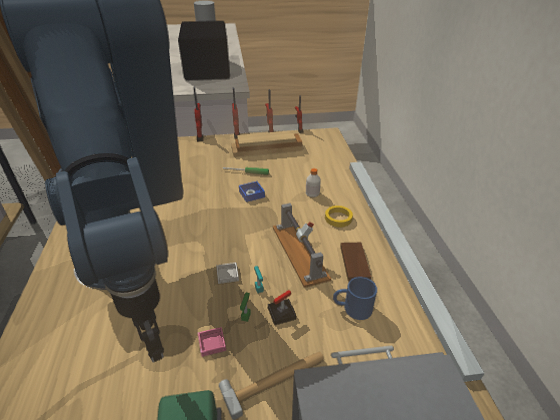

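View pics/top0.png

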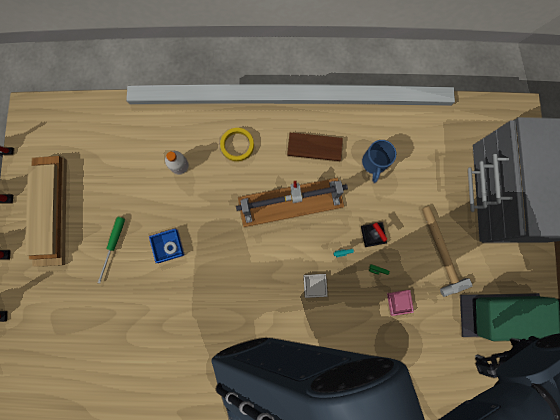

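The side picture shows the red key in the black tray at (282,308) and the collar at (303,231). In the top picture the key is at (373,233), the collar at (297,192), and green and turquoise look-alikes at (378,269) and (343,252). Next I measure.

```bash
python3 - <<'E'
from h import *
np.set_printoptions(precision=4,suppress=True)
def pca(Q):
    c=Q[:,:2].mean(0); w,V=np.linalg.eigh(np.cov((Q[:,:2]-c).T)); 
    rect=cv2.minAreaRect((Q[:,:2]*1000).astype(np.float32))
    return c,V[:,1],np.sqrt(w)*1e3,np.round(rect[0],1),np.round(rect[1],1),rect[2]
for n in("top","side"):
    d=np.load(n+"0.npz");P=d["P"];c=d["c"].astype(int);hsv=cv2.cvtColor(d["c"],cv2.COLOR_RGB2HSV).astype(int)
    X,Y,Z=P[...,0],P[...,1],P[...,2]
    print("==",n)
    reg=(X>.48)&(X<.7)&(Y>-.25)&(Y<.15)
    red=((hsv[...,0]<8)|(hsv[...,0]>172))&(hsv[...,1]>150)&(hsv[...,2]>90)
    for lab,m in [("wood base top",(abs(Z-.012)<.005)&reg),("brackets",reg&(abs(Z-.106)<.006)&~red),("rod",reg&(Z>.083)&(Z<.099)),
       ("keybar",red&(abs(X-.49)<.06)&(abs(Y+.29)<.06)&(Z>.06)),("tray",(abs(X-.49)<.05)&(abs(Y+.29)<.05)&(Z>.012)&(Z<.024)),("screw",red&reg&(Z>.09)),("boss",reg&~red&(Z>.109))]:
        Q=P[m]; 
        if len(Q)>4: print(lab,len(Q),*pca(Q),"z",Q[:,2].min(),np.median(Q[:,2]),Q[:,2].max(), "mean",Q.mean(0))
    yel=(hsv[...,0]>20)&(hsv[...,0]<34)&(hsv[...,1]>130)&(hsv[...,2]>100)&reg&(Z>.07)
    print("yellow",P[yel],np.argwhere(yel).tolist())
    img=d["c"]
    a=(150,230,225,400) if n=="top" else (190,330,210,350)
    crop=img[a[0]:a[1],a[2]:a[3]]
    cv2.imwrite(f"pics/crop_{n}.png",cv2.resize(crop,None,fx=4.5 if n=="top" else 4.2,fy=4.5 if n=="top" else 4.2,interpolation=cv2.INTER_CUBIC)[:600,:800,::-1])
E
```

```text
== top
wood base top 2097 [ 0.5834 -0.0457] [-0.1841  0.9829] [28.7804 81.3123] [597.  -46.4] [190.4 351.6] 8.679590225219727 z 0.007003686938010345 0.01213695690325478 0.016942018877938114 mean [ 0.5834 -0.0457  0.0121]
brackets 216 [ 0.5891 -0.0479] [-0.1945  0.9809] [  9.5294 113.3071] [596.6 -47. ] [ 48.7 278.5] 11.408651351928711 z 0.10000113225331364 0.10580499719128544 0.11197110555178535 mean [ 0.5891 -0.0479  0.1058]
rod 582 [ 0.5874 -0.0467] [-0.1981  0.9802] [ 5.7456 84.5053] [588.6 -48.5] [ 32.2 310.1] 11.46831226348877 z 0.08338522862004694 0.0916013042669559 0.09894293472929494 mean [ 0.5874 -0.0467  0.0915]
keybar 89 [ 0.496  -0.2895] [-0.857  -0.5154] [ 3.2251 15.9614] [ 496.  -290.2] [53.8 11.6] 28.481109619140625 z 0.06561002688362727 0.07784576075217653 0.08296476912632778 mean [ 0.496  -0.2895  0.0774]
tray 142 [ 0.4929 -0.2836] [-0.9692  0.2463] [22.5168 22.8604] [ 494.6 -288. ] [64.4 62.8] 11.021697998046875 z 0.012130197704036227 0.0176727560433545 0.023811598283683066 mean [ 0.4929 -0.2836  0.0177]
screw 12 [ 0.6163 -0.0546] [-0.9991 -0.0434] [1.3534 5.4804] [
[... 1289 characters left out ...]
.08045225792156341 mean [ 0.4955 -0.2939  0.077 ]
tray 171 [ 0.4957 -0.2969] [-0.9079 -0.4192] [21.3354 22.5083] [ 495.1 -291.5] [63.8 65.6] 10.056710243225098 z 0.012209917945257831 0.01658483367164376 0.02398920524586623 mean [ 0.4957 -0.2969  0.0168]
screw 5 [ 0.616  -0.0593] [-0.927  -0.3751] [2.6146 3.8289] [615.5 -58.3] [10.2  6.4] 40.224849700927734 z 0.12488234257505171 0.1301997774842305 0.13048122239146687 mean [ 0.616  -0.0593  0.1289]
boss 67 [ 0.6102 -0.0606] [-0.2848  0.9586] [ 8.22   18.9922] [597.8   2.6] [ 30.5 154.9] 13.318431854248047 z 0.10912389056872718 0.11772830910809728 0.13030309563586773 mean [ 0.6102 -0.0606  0.1175]
yellow [[ 0.5801 -0.0289  0.085 ]] [[229, 296]]
```

View pics/crop_top.png

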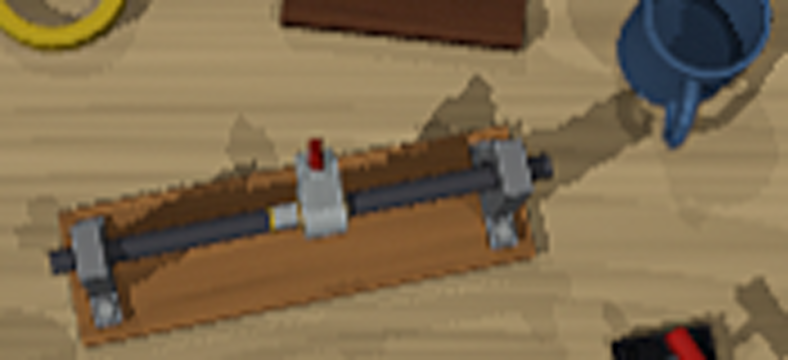

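View pics/crop_side.png

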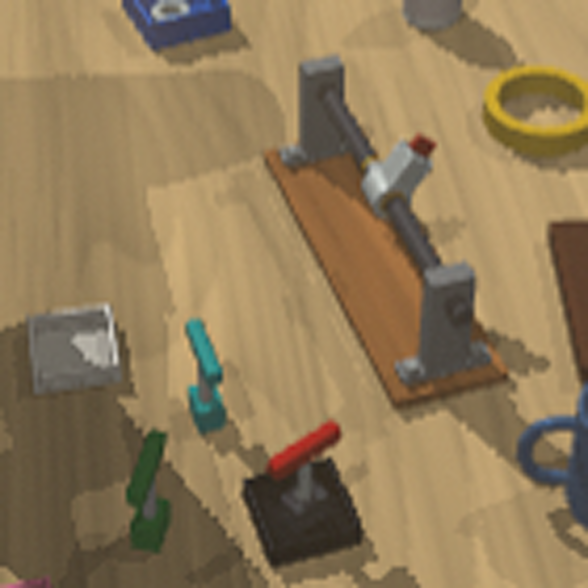

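The crops show one yellow ring at (272,218) on the collar's +y side, the collar at (322,195) leaning to +x, and the other ring hidden under the collar. So carriage ≈ -12 mm, turn ≈ 0.5 rad, and fixture yaw ≈ 11.4°.

Emit:
{"method": "arm_command", "body": {"commands": [[1,52.7,-27.4,0,0],[1,52.7,-27.4,0,0],[1,52.7,-27.4,0,0],[1,52.7,-27.4,0,0],[1,52.7,-27.4,0,0],[1,52.7,-27.4,0,0],[1,52.7,-27.4,0,0],[1,52.7,-27.4,0,0]], "newtons": 30}}

```text
t: 1.7
position: [0.5157, -0.1482, 0.2315]
tool_rot: [[0.928, 0.373, 0.0], [0.373, -0.928, -0.0], [0.0, 0.0, -1.0]]
ft_force: [0.9, -0.2, 0.1]
width: 0.0854
finger_force: 0.0
```

Emit:
{"method": "arm_command", "body": {"commands": [[1,52.7,-27.4,0,0],[1,52.7,-27.4,0,0],[1,0,0,0,-0.18],[1,0,0,0,-0.18],[1,0,0,0,-0.18],[1,0,0,0,-0.18],[1,0,0,0,-0.18],[1,0,0,0,-0.18]]}}

```text
t: 2.7
position: [0.5919, -0.0597, 0.2313]
tool_rot: [[0.103, 0.995, -0.0], [0.995, -0.103, 0.0], [0.0, -0.0, -1.0]]
ft_force: [0.0, 0.4, 0.3]
width: 0.0852
finger_force: 0.0
```

```bash
cat >> h.py <<'E'
np.set_printoptions(precision=4,suppress=True)
FY=np.array([-.198,.980,0]);FX=np.array([.980,.198,0])
def goal(pos,psi):
    s=env.state(); R=np.array(s["tool_rot"]); d=np.array(pos)-s["position"]
    cur=np.degrees(np.arctan2(R[1,0],R[0,0]))
    t=(psi-cur+180)%360-180
    print("pos",s["position"],"psi",cur,"tool shift mm (before turn)",np.round(R.T@d*1000,1),"turn",round(-np.radians(t),3),"J6",s["joint_pos"][5],"t",s["t"],"w",s["width"],"F",s["ft_force"],"T",s["wrist_torque"])
E
python3 -c "
from h import *
goal([.592,-.0595,.105],101.4)"
```

```text
pos [ 0.5919 -0.0597  0.2313] psi 84.09187710448812 tool shift mm (before turn) [  0.2   0.1 126.3] turn -0.302 J6 -4.340247912537968 t 2.7 w 0.08518779463164215 F [0.0086 0.428  0.2664] T [ 0.0298  0.0078 -0.0231]
```

Emit:
{"method": "arm_command", "body": {"commands": [[1,0,0,0,-0.151],[1,0,0,0,-0.151],[1,0,0,40,0],[1,0,0,40,0],[1,0,0,30,0],[1,0,0,16,0],[1,0,0,0,0]]}}

```text
t: 3.58
position: [0.5917, -0.0597, 0.1048]
tool_rot: [[-0.192, 0.981, -0.001], [0.981, 0.192, 0.0], [0.0, -0.001, -1.0]]
ft_force: [0.4, -0.0, 0.5]
width: 0.0853
finger_force: 0.0
```

Emit:
{"method": "arm_command", "body": {"commands": [[0.7,0,0,0,0],[0.5,0,0,0,0],[0.4,0,0,0,0],[0.3,0,0,0,0],[0.2,0,0,0,0],[0.1,0,0,0,0],[0.1,0,0,0,0]]}}

```text
t: 4.45
position: [0.5954, -0.06, 0.1089]
tool_rot: [[-0.192, 0.981, 0.009], [0.981, 0.192, -0.001], [-0.003, 0.009, -1.0]]
ft_force: [6.8, 1.6, 9.7]
width: 0.0225
finger_force: 28.4
```

```bash
python3 -c "
from h import *
goal([.592,-.0595,.105],101.4)
print(env.state()['finger_force'])"
```

```text
pos [ 0.5954 -0.06    0.1089] psi 101.05632931585104 tool shift mm (before turn) [ 1.2 -3.2  3.8] turn -0.006 J6 -21.307893753025592 t 4.45 w 0.022456276396746584 F [6.7973 1.637  9.6611] T [ 0.2471 -1.0938 -0.0082]
28.368343021720648
```

Emit:
{"method": "arm_command", "body": {"commands": [[0.1,0,0,-4,0],[0.1,3,0,0,0],[0.1,3,0,0,0],[0.1,3,0,0,0],[0.1,3,0,0,0],[0.1,0,0,0,0]]}}

```text
t: 5.2
position: [0.5904, -0.0478, 0.1103]
tool_rot: [[-0.192, 0.981, 0.002], [0.981, 0.192, -0.0], [-0.001, 0.002, -1.0]]
ft_force: [4.4, 0.2, 1.2]
width: 0.0215
finger_force: 32.8
```

```bash
python3 - <<'E'
from h import *
goal([.592,-.0595,.105],101.4)
P=env.snapshot("top");S=env.snapshot("side");save(P,"t1.png");save(S,"s1.png")
a=cv2.resize(P["color"][165:230,250:330],(800,650),interpolation=cv2.INTER_CUBIC)[:300]
b=cv2.resize(S["color"][195:275,255:355],(800,640),interpolation=cv2.INTER_CUBIC)[100:400]
a=cv2.resize(P["color"][178:214,255:335],(680,306),interpolation=cv2.INTER_CUBIC)
b=cv2.resize(S["color"][210:244,265:335],(680,290),interpolation=cv2.INTER_CUBIC)
cv2.imwrite("pics/c1.png",np.vstack([a,b])[...,::-1])
E
```

```text
pos [ 0.5904 -0.0478  0.1103] psi 101.06838587983032 tool shift mm (before turn) [-11.8  -0.7   5.3] turn -0.006 J6 -20.216296605384596 t 5.2 w 0.02152865496946182 F [4.4445 0.2085 1.163 ] T [-0.0252 -0.746   0.0588]
```

View pics/c1.png

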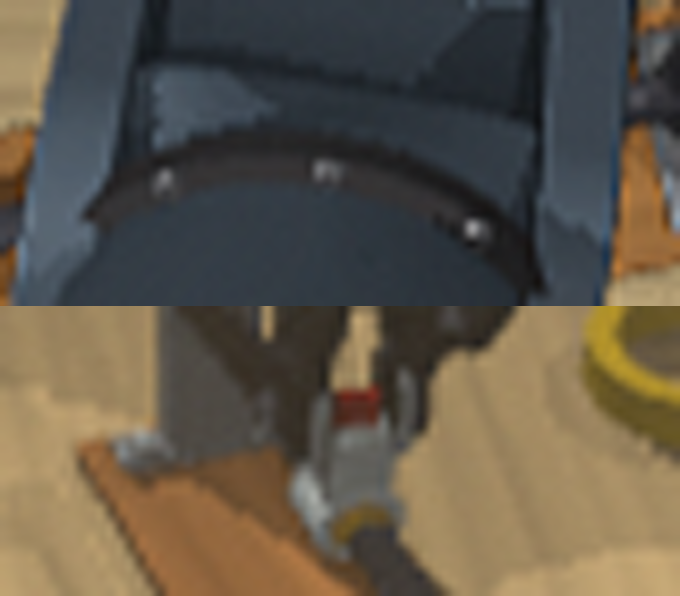

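The collar now stands upright in the side view, red head at (357,405), with the -y ring showing at its edge at (362,520). I'll release and back off to check both rings.

Emit:
{"method": "arm_command", "body": {"commands": [[1,0,0,0,0],[1,0,0,0,0],[1,0,0,0,0],[1,0,0,-45,0],[1,0,0,-45,0],[1,-20,-30,-40,0],[1,-40,-40,0,0],[1,-40,-40,0,0]]}}

```text
t: 6.3
position: [0.4997, -0.1682, 0.2397]
tool_rot: [[-0.193, 0.981, 0.0], [0.981, 0.193, -0.0], [-0.0, 0.0, -1.0]]
ft_force: [0.7, -0.6, -0.1]
width: 0.0854
finger_force: 0.0
```

```bash
cat > look.py <<'E'
from h import *
import sys
tag=sys.argv[1]
O=np.array([.590,-.0505,0])
for n in("top","side"):
    p=env.snapshot(n);P=cloud(p);np.savez(n+tag+".npz",P=P,c=p["color"])
    hsv=cv2.cvtColor(p["color"],cv2.COLOR_RGB2HSV).astype(int)
    u=(P-O)@FX*1e3;v=(P-O)@FY*1e3;z=P[...,2]*1e3
    reg=(abs(u)<50)&(abs(v)<100)
    red=((hsv[...,0]<8)|(hsv[...,0]>172))&(hsv[...,1]>150)&(hsv[...,2]>80)&reg&(z>100)
    yel=(hsv[...,0]>18)&(hsv[...,0]<36)&(hsv[...,1]>110)&reg&(z>76)&(z<96)&(abs(u)<9)
    print(n,"red u,v,z",u[red].mean(),v[red].mean(),z[red].mean(),"z max",z[red].max())
    print(" yellow v",np.round(v[yel],1))
    ring=reg&(z>97)&(abs(u)<25)&(abs(v)<50); print(" boss u,v extents",u[ring].min(),u[ring].max(),v[ring].min(),v[ring].max())
    save(p,n+tag+".png")
P,S=[np.load(n+tag+".npz")["c"] for n in("top","side")]
a=cv2.resize(P[178:214,255:335],(680,306),interpolation=cv2.INTER_CUBIC)
b=cv2.resize(S[210:244,265:335],(680,290),interpolation=cv2.INTER_CUBIC)
cv2.imwrite(f"pics/c{tag}.png",np.vstack([a,b])[...,::-1])
E
python3 look.py 2; python3 -c "
from h import *
goal([.4957,-.2915,.16],211.3)"
```

```text
top red u,v,z -0.655593178802299 2.8106561698156547 137.4867362877094 z max 142.61616588133808
 yellow v [-16.   16.6  22.5  19.8  17.3 -15.1  20.3 -14.6 -17.   20.9 -14.6  21.5
  21.8  16.5  22. ]
 boss u,v extents -14.908632839392114 12.11736876026919 -15.022681356371374 45.0846436658439
side red u,v,z 1.4472220014540005 -0.2767132824382908 136.29555817760593 z max 138.2763435252028
 yellow v [-15.1 -13.8 -11.1 -16.2 -14.9 -11.1 -11.3 -13.2 -19.  -19.6]
 boss u,v extents -11.863464159822259 13.633530979420605 -15.405749397087153 13.310190487173722
pos [ 0.4984 -0.1703  0.2394] psi 100.84056894195903 tool shift mm (before turn) [-118.5  -25.4   79.5] turn -1.928 J6 -34.72686291300464 t 6.4 w 0.08565283147305389 F [ 0.3356 -0.0419  0.2254] T [ 0.0368 -0.0496 -0.0328]
```

View pics/c2.png

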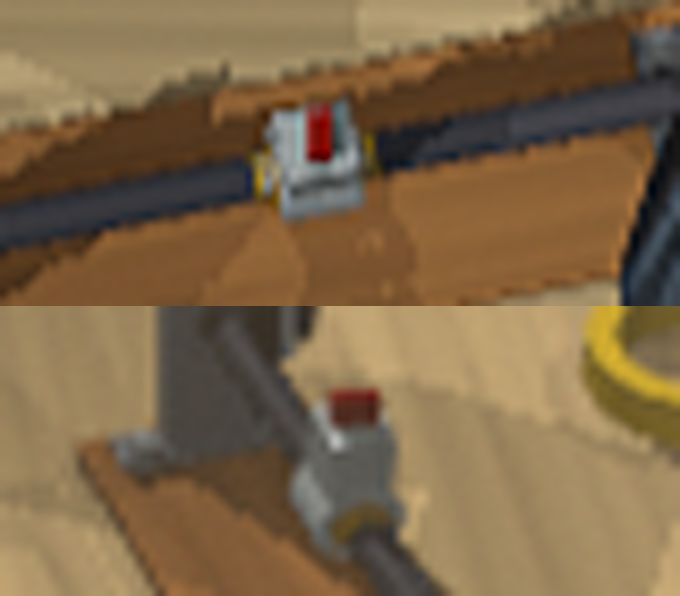

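The top crop shows rings at (262,175) and (368,150), symmetric about the collar once parallax is allowed for, and the red head upright at (320,132). The numbers agree: carriage ≈ 0 and turn ≈ 0. On to the key.

Emit:
{"method": "arm_command", "body": {"commands": [[1,-39.5,-8.5,0,0],[1,-39.5,-8.5,0,0],[1,-39.5,-8.5,0,0],[1,0,0,0,-0.175],[1,0,0,0,-0.175],[1,0,0,0,-0.175],[1,0,0,0,-0.175],[1,0,0,0,-0.175]]}}

```text
t: 7.4
position: [0.4987, -0.2879, 0.2391]
tool_rot: [[-0.879, 0.477, -0.001], [0.477, 0.879, 0.001], [0.001, 0.0, -1.0]]
ft_force: [1.0, 0.3, -0.0]
width: 0.0851
finger_force: 0.0
```

Emit:
{"method": "arm_command", "body": {"commands": [[0.8,0,0,0,-0.175],[0.8,0,0,0,-0.175],[0.8,0,0,0,-0.175],[0.8,0,0,0,-0.175],[0.8,0,0,0,-0.175],[0.8,0,0,0,-0.175],[0.8,0,0,50,0],[0.8,0,0,30,0]]}}

```text
t: 8.4
position: [0.4981, -0.2875, 0.1572]
tool_rot: [[-0.854, -0.521, -0.002], [-0.521, 0.854, 0.001], [0.001, 0.002, -1.0]]
ft_force: [0.8, -0.1, 0.2]
width: 0.0682
finger_force: 0.0
```

```bash
python3 -c "
from h import *
goal([.4957,-.2915,.055],211.3)"
```

```text
pos [ 0.4981 -0.2875  0.1572] psi -148.630560331721 tool shift mm (before turn) [  4.1  -2.3 102.2] turn 0.001 J6 -156.00623687247247 t 8.4 w 0.06815147134108897 F [ 0.7877 -0.14    0.2127] T [ 0.0258 -0.0477  0.0004]
```

Emit:
{"method": "arm_command", "body": {"commands": [[0.8,4,-2.3,40,0],[0.8,0,0,40,0],[0.8,0,0,22,0],[0.5,0,0,0,0],[0.3,0,0,0,0],[0,0,0,0,0],[0,0,0,0,0],[0,0,0,0,0]], "newtons": 60}}

```text
t: 9.4
position: [0.4968, -0.2926, 0.0585]
tool_rot: [[-0.854, -0.52, 0.001], [-0.52, 0.854, -0.001], [-0.001, -0.001, -1.0]]
ft_force: [-0.4, 2.0, 5.3]
width: 0.0106
finger_force: 58.8
```

Emit:
{"method": "arm_command", "body": {"commands": [[0,0,0,-40,0],[0,0,0,-50,0],[0,0,0,-50,0],[0,0,0,-50,0],[0,0,0,0,0]]}}

```text
t: 10.02
position: [0.4976, -0.2933, 0.2518]
tool_rot: [[-0.854, -0.52, 0.006], [-0.52, 0.854, -0.004], [-0.003, -0.007, -1.0]]
ft_force: [-0.4, 0.1, -1.7]
width: 0.0107
finger_force: 59.2
```

```bash
python3 - <<'E'
from h import *
ax=np.array([.590,-.0505,0])+FY*.0028
goal([ax[0],ax[1],.245],191.4)
for n in("side","top"):
    p=env.snapshot(n);P=cloud(p);save(p,n+"3.png")
    hsv=cv2.cvtColor(p["color"],cv2.COLOR_RGB2HSV).astype(int)
    red=((hsv[...,0]<8)|(hsv[...,0]>172))&(hsv[...,1]>150)&(hsv[...,2]>80)&(P[...,2]>.15)
    print(n,red.sum(),np.nanmean(P[red],0))
    for k in("key","key_bar"): print(k,[(d["position"],d["confidence"]) for d in env.find_in(p,k)[:4] if d["position"][2]>.1])
    if n=="side":
        cv2.imwrite("pics/c3.png",cv2.resize(p["color"][190:340,200:350],(600,600),interpolation=cv2.INTER_CUBIC)[...,::-1])
E
```

```text
pos [ 0.4976 -0.2933  0.2518] psi -148.64491951164712 tool shift mm (before turn) [-206.2  161.9    6.3] turn 0.348 J6 -156.48882308925167 t 10.025 w 0.010718887299681994 F [-0.3794  0.1178 -1.7443] T [-0.0062  0.0511  0.0079]
side 38 [ 0.4825 -0.3055  0.2697]
key [([0.495, -0.2973, 0.2172], 0.53)]
key_bar [([0.4924, -0.299, 0.2226], 0.75)]
top 0 [nan nan nan]
key []
key_bar []<stdin>:8: RuntimeWarning: Mean of empty slice
```

View pics/c3.png

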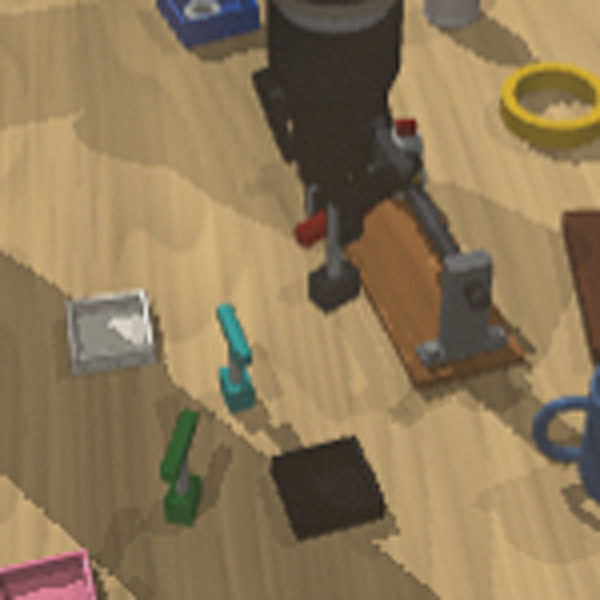

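The key hangs upright in the fingers with its foot at (335,285), and the black tray below is empty. I'll carry it over the screw.

Emit:
{"method": "arm_command", "body": {"commands": [[0,-41.2,32.4,0,0],[0,-41.2,32.4,0,0],[0,-41.2,32.4,0,0],[0,-41.2,32.4,0,0],[0,-41.2,32.4,0,0],[0,0,0,0,0.174],[0,0,0,0,0.174],[0,0,0,32,0]]}}

```text
t: 11.32
position: [0.5889, -0.0469, 0.2159]
tool_rot: [[-0.981, -0.196, 0.003], [-0.196, 0.981, -0.0], [-0.003, -0.001, -1.0]]
ft_force: [0.3, -0.3, -1.9]
width: 0.0105
finger_force: 59.3
```

Emit:
{"method": "arm_command", "body": {"commands": [[0,0,0,0,0]]}}

```text
t: 11.45
position: [0.5866, -0.0467, 0.2127]
tool_rot: [[-0.98, -0.198, -0.005], [-0.198, 0.98, 0.001], [0.005, 0.002, -1.0]]
ft_force: [-0.4, -0.1, -1.3]
width: 0.0107
finger_force: 59.1
```

```bash
python3 - <<'E'
from h import *
ax=np.array([.590,-.0505,0])+FY*.0028
goal([ax[0],ax[1],.18],191.4)
s=env.state()
p=env.snapshot("side");P=cloud(p);save(p,"side4.png")
np.savez("s4.npz",P=P,c=p["color"])
R=s["tool_rot"];T=s["position"]
L=(P-T)@R*1e3  # tool frame
z=P[...,2]
m=(abs(L[...,0])<25)&(abs(L[...,1])<25)&(z>T[2]-.0535)&(z<T[2]-.041)
print("foot pts",m.sum(),"x",np.percentile(L[m][:,0],[0,5,50,95,100]),"y",np.percentile(L[m][:,1],[0,5,50,95,100]),"z",z[m].min())
b=(abs(L[...,0])<25)&(abs(L[...,1])<25)&(z>.107)&(z<.123)
print("boss",b.sum(),"x",np.percentile(L[b][:,0],[0,5,50,95,100]),"y",np.percentile(L[b][:,1],[0,5,50,95,100]))
c=p["color"][195:255,270:340]
cv2.imwrite("pics/c4.png",cv2.resize(c,(700,600),interpolation=cv2.INTER_CUBIC)[...,::-1])
E
```

```text
pos [ 0.5866 -0.0467  0.2127] psi -168.57264814702935 tool shift mm (before turn) [-2.8 -1.7 32.7] turn 0.0 J6 -110.5104684561961 t 11.45 w 0.010716153015122678 F [-0.4439 -0.111  -1.3443] T [ 0.0603 -0.0431  0.0245]
foot pts 31 x [-13.7974 -13.11     2.4222  13.14    13.3468] y [-12.3265 -12.2236  -9.0075   6.1348   7.8682] z 0.15929737407122002
boss 40 x [-14.1905 -11.532    0.0094   7.2831   8.314 ] y [-18.5808 -18.1567 -14.9669   0.2147   1.9408]
```

View pics/c4.png

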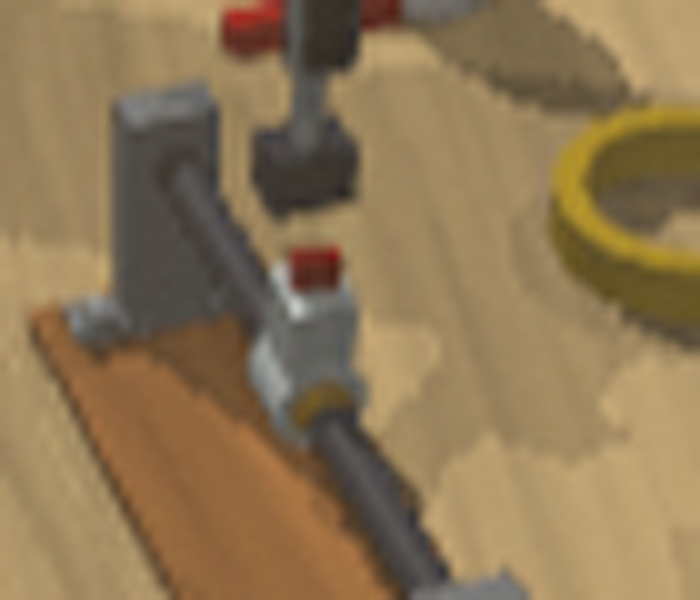

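The foot at (305,165) hangs just above the red head at (315,268). Differencing the two in this one camera gives a shift of about (-3, -3.3) mm.

Emit:
{"method": "arm_command", "body": {"commands": [[0,-3,-3.3,0,0],[0,0,0,0,0],[0,0,0,0,0]]}}

```text
t: 11.88
position: [0.5917, -0.0497, 0.2158]
tool_rot: [[-0.98, -0.198, 0.001], [-0.198, 0.98, -0.0], [-0.001, -0.0, -1.0]]
ft_force: [0.5, -1.1, -0.9]
width: 0.0106
finger_force: 59.2
```

```bash
python3 - <<'E'
from h import *
ax=np.array([.590,-.0505,0])+FY*.001+FX*.0004
goal([ax[0],ax[1],.18],191.4)
s=env.state()
p=env.snapshot("side");P=cloud(p)
R=s["tool_rot"];T=s["position"]
L=(P-T)@R*1e3
z=P[...,2]
for n,a,b in(("foot",T[2]-.0535,T[2]-.041),("boss",.107,.123),("head",.127,.1385)):
    m=(abs(L[...,0])<25)&(abs(L[...,1])<25)&(z>a)&(z<b)
    print(n,m.sum(),"x",np.percentile(L[m][:,0],[0,5,50,95,100]),"y",np.percentile(L[m][:,1],[0,5,50,95,100]))
E
```

```text
pos [ 0.5917 -0.0497  0.2158] psi -168.58714188181384 tool shift mm (before turn) [ 1.5  0.5 35.8] turn 0.0 J6 -110.70054176510065 t 11.875 w 0.010629956667411502 F [ 0.4592 -1.069  -0.8708] T [-0.0099  0.0284  0.0083]
foot 37 x [-14.4822 -11.7173   2.7851  13.5588  15.3882] y [-12.4819 -11.8138  -8.7668   3.5732   6.8311]
boss 43 x [-9.2934 -9.1533  4.1685 12.5696 13.2185] y [-14.0641 -13.9389  -9.9184   3.6003   5.3054]
head 20 x [-5.0326 -4.6123  1.3245  8.5844  8.6003] y [-6.4857 -5.8681 -1.96    3.3333  4.1152]
```

Emit:
{"method": "arm_command", "body": {"commands": [[0,1.5,0.5,0,0],[0,0,0,0,0],[0,0,0,10,0],[0,0,0,10,0],[0,0,0,6,0],[0,0,0,4,0],[0,0,0,4,0],[0,0,0,0,0]]}}

```text
t: 12.92
position: [0.5899, -0.0494, 0.1811]
tool_rot: [[-0.98, -0.198, -0.0], [-0.198, 0.98, 0.0], [0.0, 0.0, -1.0]]
ft_force: [-0.9, 0.5, -1.9]
width: 0.0104
finger_force: 59.2
```

Emit:
{"method": "arm_command", "body": {"commands": [[0,0,0,3,0],[0,0,0,1,0],[0,0,0,0,0]]}}

```text
t: 13.3
position: [0.5905, -0.0494, 0.1785]
tool_rot: [[-0.98, -0.198, 0.002], [-0.198, 0.98, -0.0], [-0.002, -0.001, -1.0]]
ft_force: [-1.4, 0.6, 6.8]
width: 0.01
finger_force: 60.4
```

```bash
python3 - <<'E'
from h import *
goal([.59,-.05,.1785],191.4)
E
```

```text
pos [ 0.5905 -0.0494  0.1785] psi -168.5834414872305 tool shift mm (before turn) [ 0.6 -0.5 -0. ] turn 0.0 J6 -110.70284744863412 t 13.3 w 0.010036519311803363 F [-1.386   0.5636  6.7538] T [ 0.0252  0.3191 -0.0121]
```

Emit:
{"method": "arm_command", "body": {"commands": [[0,0,0,-1.5,0.1],[0,0,0,0,0.17],[0,0,0,0,0.17],[0,0,0,0,0.17],[0,0,0,0,0.17],[0,0,0,0,0.17],[0,0,0,0,0.17],[0,0,0,0,0.17]]}}

```text
t: 14.3
position: [0.59, -0.0489, 0.1788]
tool_rot: [[-0.457, 0.89, 0.0], [0.89, 0.457, 0.001], [0.001, 0.0, -1.0]]
ft_force: [0.1, 3.1, 0.2]
width: 0.0109
finger_force: 59.3
```

Emit:
{"method": "arm_command", "body": {"commands": [[0,0,0,0,0.17],[0,0,0,0,0.05],[0,0,0,0,0]]}}

```text
t: 14.68
position: [0.59, -0.049, 0.1788]
tool_rot: [[-0.258, 0.966, 0.0], [0.966, 0.258, 0.001], [0.001, 0.0, -1.0]]
ft_force: [0.4, 2.7, -0.5]
width: 0.0107
finger_force: 59.2
```

```bash
python3 - <<'E'
from h import *
goal([.59,-.05,.1785],191.4)
E
```

```text
pos [ 0.59   -0.049   0.1788] psi 104.92955219670358 tool shift mm (before turn) [-1.  -0.3  0.3] turn -1.509 J6 -24.21735167390909 t 14.675 w 0.010743743926633043 F [ 0.3816  2.7023 -0.5437] T [ 0.7023 -0.1066  0.0676]
```

Emit:
{"method": "arm_command", "body": {"commands": [[0.3,0,0,0,0],[0.6,0,0,0,0],[1,0,0,0,0],[1,0,0,0,0],[1,0,0,-30,0],[1,0,0,-30,0],[1,0,0,0,0],[1,0,0,0,0]]}}

```text
t: 15.68
position: [0.5896, -0.0493, 0.238]
tool_rot: [[-0.257, 0.966, -0.001], [0.966, 0.257, 0.0], [0.0, -0.001, -1.0]]
ft_force: [-0.2, 0.8, -0.2]
width: 0.0851
finger_force: 0.0
```

```bash
cat > bar.py <<'E'
from h import *
for n in("side","top"):
    p=env.snapshot(n);P=cloud(p)
    hsv=cv2.cvtColor(p["color"],cv2.COLOR_RGB2HSV).astype(int)
    red=((hsv[...,0]<8)|(hsv[...,0]>172))&(hsv[...,1]>150)&(hsv[...,2]>60)&(abs(P[...,0]-.59)<.07)&(abs(P[...,1]+.05)<.07)
    Q=P[red]
    if len(Q)>5:
        r=cv2.minAreaRect((Q[:,:2]*1000).astype(np.float32)); w,V=np.linalg.eigh(np.cov(Q[:,:2].T))
        print(n,len(Q),Q.mean(0),"rect",r,"ang",np.degrees(np.arctan2(V[1,1],V[0,1])),"z",Q[:,2].min(),np.median(Q[:,2]),Q[:,2].max())
E
python3 bar.py; python3 -c "
from h import *
goal([.59,-.05,.1785],104.9)"
```

```text
side 56 [ 0.5921 -0.0537  0.1956] rect ((591.6502685546875, -49.39996337890625), (11.752032279968262, 54.88786315917969), 16.766639709472656) ang 106.54073359356403 z 0.18835853324096352 0.1961772831574951 0.20144094474260854
pos [ 0.5895 -0.0493  0.2377] psi 104.89557025067958 tool shift mm (before turn) [-0.8  0.4 59.2] turn -0.0 J6 -24.18681785533624 t 15.775 w 0.08551166679089758 F [ 0.3669 -0.7889  0.4077] T [ 0.     -0.0053  0.0431]
```

The key stands by itself on the screw: bar centre at about z 0.193, angle about 106°. I take a fresh grip and do the second bite.

Emit:
{"method": "arm_command", "body": {"commands": [[0.8,0,0,30,0],[0.8,0,0,29,0],[0.5,0,0,0,0],[0.3,0,0,0,0],[0,0,0,0,0],[0,0,0,0,0],[0,0,0,0,0]], "newtons": 60}}

```text
t: 16.65
position: [0.5908, -0.0494, 0.181]
tool_rot: [[-0.257, 0.966, 0.003], [0.966, 0.257, -0.0], [-0.001, 0.002, -1.0]]
ft_force: [1.1, -0.1, 6.8]
width: 0.0105
finger_force: 60.0
```

Emit:
{"method": "arm_command", "body": {"commands": [[0,0,0,0,0.15],[0,0,0,0,0.15],[0,0,0,0,0.15],[0,0,0,0,0.15],[0,0,0,0,0.15],[0,0,0,0,0.15],[0,0,0,0,0.15],[0,0,0,0,0.15]]}}

```text
t: 17.65
position: [0.5904, -0.0493, 0.181]
tool_rot: [[0.81, 0.586, 0.002], [0.586, -0.81, -0.0], [0.001, 0.001, -1.0]]
ft_force: [-0.3, 0.8, 7.3]
width: 0.0103
finger_force: 60.2
```

```bash
python3 -c "
from h import *
goal([.59,-.05,.1785],104.9)"
```

```text
pos [ 0.5904 -0.0493  0.181 ] psi 35.87164516534391 tool shift mm (before turn) [-0.8  0.3  2.5] turn -1.205 J6 44.84589167194641 t 17.65 w 0.010296953139326494 F [-0.3394  0.8376  7.3456] T [0.2006 0.2301 0.0571]
```

Total turn is now 2.71 rad and torque is still at friction level. Continuing in small steps to the stop.

Emit:
{"method": "arm_command", "body": {"commands": [[0,0,0,0,0.08],[0,0,0,0,0.07],[0,0,0,0,0]]}}

```text
t: 18.02
position: [0.5904, -0.0493, 0.181]
tool_rot: [[0.887, 0.462, 0.002], [0.462, -0.887, -0.0], [0.001, 0.001, -1.0]]
ft_force: [-0.6, 1.8, 7.0]
width: 0.0107
finger_force: 60.2
```

```bash
python3 -c "
from h import *
goal([.59,-.05,.1785],104.9)"
```

```text
pos [ 0.5904 -0.0493  0.181 ] psi 27.49963749947687 tool shift mm (before turn) [-0.7  0.5  2.5] turn -1.351 J6 53.216584820313685 t 18.025 w 0.010722862643836522 F [-0.5718  1.7513  7.0082] T [0.2774 0.1777 0.0346]
```

Emit:
{"method": "arm_command", "body": {"commands": [[0,0,0,0,0.06],[0,0,0,0,0.04],[0,0,0,0,0]]}}

```text
t: 18.4
position: [0.5904, -0.0492, 0.181]
tool_rot: [[0.929, 0.371, 0.002], [0.371, -0.929, 0.0], [0.002, 0.001, -1.0]]
ft_force: [-0.7, 2.1, 7.9]
width: 0.0105
finger_force: 60.2
```

```bash
python3 -c "
from h import *
goal([.59,-.05,.1785],104.9)"
```

```text
pos [ 0.5904 -0.0492  0.181 ] psi 21.795448075703675 tool shift mm (before turn) [-0.7  0.6  2.5] turn -1.45 J6 58.91948844766868 t 18.4 w 0.010548090421308779 F [-0.7308  2.137   7.9055] T [0.323  0.2501 0.104 ]
```

Emit:
{"method": "arm_command", "body": {"commands": [[0,0,0,0,0.06],[0,0,0,0,0.04],[0,0,0,0,0]]}}

```text
t: 18.77
position: [0.5903, -0.0492, 0.1809]
tool_rot: [[0.961, 0.277, 0.001], [0.277, -0.961, -0.0], [0.001, 0.0, -1.0]]
ft_force: [-0.6, 2.1, 7.1]
width: 0.0107
finger_force: 60.4
```

```bash
python3 -c "
from h import *
goal([.59,-.05,.1785],104.9)"; python3 bar.py
```

```text
pos [ 0.5903 -0.0492  0.1809] psi 16.090530420575977 tool shift mm (before turn) [-0.5  0.7  2.4] turn -1.55 J6 64.6332195780626 t 18.775 w 0.010667822740865225 F [-0.6098  2.0678  7.0617] T [0.2816 0.3104 0.2788]
side 35 [ 0.5848 -0.0551  0.1959] rect ((590.7489013671875, -51.86402893066406), (54.20649337768555, 14.661344528198242), 17.20559310913086) ang -165.69074006571353 z 0.18923210090474885 0.19700677463476501 0.1998848818007538
```

Emit:
{"method": "arm_command", "body": {"commands": [[0,0,0,0,0.06],[0,0,0,0,0.06],[0,0,0,0,0]], "newtons": 90}}

```text
t: 19.25
position: [0.5899, -0.0492, 0.181]
tool_rot: [[0.987, 0.16, 0.0], [0.16, -0.987, -0.0], [0.0, 0.0, -1.0]]
ft_force: [-2.9, 1.8, 10.3]
width: 0.01
finger_force: 91.6
```

```bash
python3 -c "
from h import *
goal([.59,-.05,.1785],104.9)"; python3 bar.py
```

```text
pos [ 0.5899 -0.0492  0.181 ] psi 9.212613227679803 tool shift mm (before turn) [-0.1  0.8  2.5] turn -1.67 J6 71.51656648952893 t 19.25 w 0.010018735582981459 F [-2.8611  1.8123 10.2629] T [0.2646 0.8448 0.36  ]
side 36 [ 0.5862 -0.0554  0.196 ] rect ((588.2947998046875, -57.528526306152344), (39.02548599243164, 48.98077392578125), 71.07437133789062) ang -173.02706533857696 z 0.18959527525334896 0.1959314150576833 0.22649817179986254
```

Emit:
{"method": "arm_command", "body": {"commands": [[0,0,0,-2,-0.15],[0.3,0,0,0,0],[0.6,0,0,0,0],[1,0,0,0,0],[1,0,0,0,0],[1,0,0,-30,0],[1,0,0,-40,0],[1,0,0,0,0]], "newtons": 60}}

```text
t: 20.35
position: [0.5912, -0.0496, 0.2548]
tool_rot: [[0.952, 0.305, 0.005], [0.305, -0.952, -0.001], [0.005, 0.002, -1.0]]
ft_force: [0.7, 0.2, -0.8]
width: 0.0854
finger_force: 0.0
```

```bash
python3 bar.py; python3 - <<'E'
from h import *
goal([.59,-.05,.1785],104.9)
p=env.snapshot("side")
cv2.imwrite("pics/c5.png",cv2.resize(p["color"][180:240,265:335],(700,600),interpolation=cv2.INTER_CUBIC)[...,::-1])
E
```

```text
side 65 [ 0.5912 -0.0533  0.1957] rect ((591.9639282226562, -51.30956268310547), (52.99810791015625, 15.780961036682129), 19.892610549926758) ang -155.79596676625903 z 0.18777544141222602 0.1961940637991687 0.19941380086098892
pos [ 0.5898 -0.0494  0.2515] psi 17.78481805227054 tool shift mm (before turn) [-0.   0.7 73. ] turn -1.52 J6 62.92570137146205 t 20.45 w 0.08519725961034086 F [-1.6706  0.6611 -0.7047] T [ 0.0163 -0.0296  0.047 ]
```

View pics/c5.png

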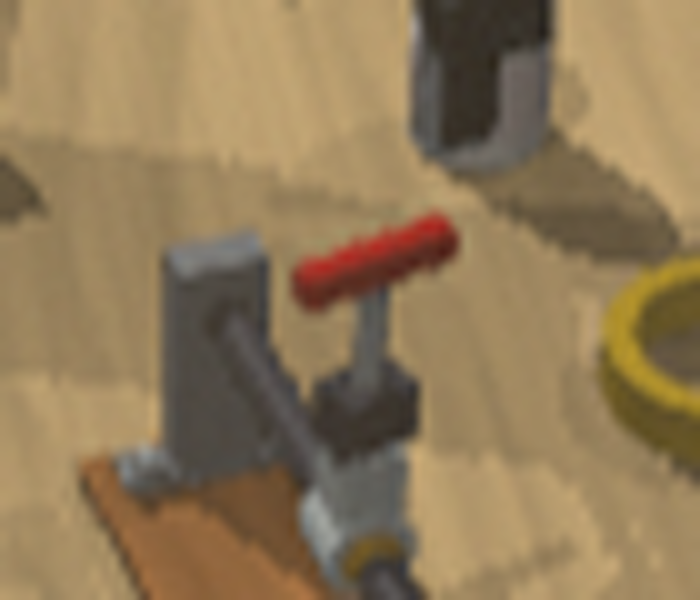

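The key stands free and seated, bar at (375,262). It sprang back to about 24°, so the screw is at roughly 2.6, against the stop. Next I regrip and lift it off.

Emit:
{"method": "arm_command", "body": {"commands": [[0.8,0,0,0,-0.1],[0.8,0,0,40,0],[0.8,0,0,31,0],[0.5,0,0,0,0],[0.3,0,0,0,0],[0,0,0,0,0],[0,0,0,0,0],[0,0,0,0,0]]}}

```text
t: 21.5
position: [0.5906, -0.0494, 0.1822]
tool_rot: [[0.917, 0.399, 0.002], [0.399, -0.917, -0.0], [0.002, 0.001, -1.0]]
ft_force: [-0.7, 1.5, 6.6]
width: 0.0106
finger_force: 59.7
```

Emit:
{"method": "arm_command", "body": {"commands": [[0,0,0,0,-0.1],[0,0,0,-6,0],[0,0,0,-8,0],[0,0,0,-20,0],[0,0,0,-40,0],[0,0,0,0,0],[0,0,0,0,0]]}}

```text
t: 22.38
position: [0.5896, -0.0493, 0.2543]
tool_rot: [[0.873, 0.488, -0.001], [0.488, -0.873, 0.0], [-0.001, -0.001, -1.0]]
ft_force: [-0.8, 0.3, -0.9]
width: 0.0103
finger_force: 58.7
```

```bash
python3 -c "
from h import *
goal([.495,-.290,.14],29)"; python3 bar.py; python3 look.py 6
```

```text
pos [ 0.5896 -0.0493  0.2543] psi 29.224948364058953 tool shift mm (before turn) [-200.   163.9  114.3] turn 0.004 J6 51.487398946984804 t 22.375 w 0.010260952850859718 F [-0.8298  0.3401 -0.9344] T [ 0.0028 -0.0468 -0.0273]
side 38 [ 0.5859 -0.0563  0.2339] rect ((590.44482421875, -56.930259704589844), (44.26065444946289, 37.701595306396484), 72.13748931884766) ang -154.00630293447313 z 0.13270642048621883 0.2673310389226157 0.29962572715485625look.py:12: RuntimeWarning: Mean of empty slice.
  print(n,"red u,v,z",u[red].mean(),v[red].mean(),z[red].mean(),"z max",z[red].max())
  ret = ret.dtype.type(ret / rcount)
Traceback (most recent call last):
  File "look.py", line 12, in <module>
    print(n,"red u,v,z",u[red].mean(),v[red].mean(),z[red].mean(),"z max",z[red].max())
                                                                          ~~~~~~~~~~^^
ValueError: zero-size array to reduction operation maximum which has no identity
```

Emit:
{"method": "arm_command", "body": {"commands": [[0,-40,32.8,0,0],[0,-40,32.8,0,0],[0,-40,32.8,0,0],[0,-40,32.8,0,0],[0,-40,32.8,0,0],[0,0,0,50,0],[0,0,0,50,0],[0,0,0,0,0]]}}

```text
t: 23.52
position: [0.4938, -0.289, 0.1514]
tool_rot: [[0.873, 0.488, -0.006], [0.489, -0.873, 0.004], [-0.003, -0.007, -1.0]]
ft_force: [-0.6, 1.2, -0.7]
width: 0.0108
finger_force: 58.7
```

```bash
python3 look.py 6; python3 - <<'E'
from h import *
goal([.495,-.290,.061],29)
s=env.state();p=env.snapshot("side");P=cloud(p);R=s["tool_rot"];T=s["position"]
L=(P-T)@R*1e3;z=P[...,2]
m=(abs(L[...,0])<25)&(abs(L[...,1])<25)&(z>T[2]-.056)&(z<T[2]-.043)
print("foot",m.sum(),P[m].mean(0),np.percentile(L[m],[2,98],axis=0))
m=(z>.013)&(z<.023)&(abs(P[...,0]-.495)<.045)&(abs(P[...,1]+.29)<.045)
print("tray",cv2.minAreaRect((P[m][:,:2]*1000).astype(np.float32)))
E
```

```text
top red u,v,z -0.9075683346485297 2.5046756350799 137.731078451286 z max 140.39773469960681
 yellow v [-14.3 -16.   16.6 -15.3  22.3  19.7  17.1 -15.1 -14.6 -17.1  15.8 -14.2
  21.4  21.9  16.7  22.2]
 boss u,v extents -12.482558766260736 11.448374493152585 -28.282575940221157 26.536522796222794
side red u,v,z 3.0596911304782375 0.775561092097845 135.71392340079234 z max 138.8190818542757
 yellow v [-15.4 -10.8 -11.6 -16.8 -17.7  -9.1 -16.  -19.9 -19.2]
 boss u,v extents -9.845052061926467 12.52546658959117 -14.588982097148751 7.603063043285505
pos [ 0.4962 -0.2904  0.1559] psi 29.272526114677316 tool shift mm (before turn) [-0.8 -1.  94.9] turn 0.005 J6 25.74583609337399 t 23.625 w 0.010247411709375471 F [ 0.7691 -0.2259 -0.1254] T [-0.0176  0.0145  0.034 ]
foot 42 [ 0.4954 -0.2985  0.1068] [[-14.278   -9.1182  43.4791]
 [ 12.8555  12.1846  55.0207]]
tray ((495.21563720703125, -290.554443359375), (64.30048370361328, 67.32439422607422), 11.334601402282715)
```

Emit:
{"method": "arm_command", "body": {"commands": [[0,0,0,40,0],[0,0,0,30,0],[0,0,0,12,0],[0,0,0,5,0],[0,0,0,4,0],[0,0,0,2,0],[0,0,0,0,0]]}}

```text
t: 24.55
position: [0.4961, -0.2905, 0.0625]
tool_rot: [[0.872, 0.489, 0.001], [0.489, -0.872, -0.001], [0.001, 0.001, -1.0]]
ft_force: [-0.7, -0.7, 2.3]
width: 0.0104
finger_force: 59.3
```

```bash
python3 -c "
from h import *
goal([.495,-.290,.061],29)"
```

```text
pos [ 0.4961 -0.2905  0.0625] psi 29.268645287292166 tool shift mm (before turn) [-0.7 -1.   1.5] turn 0.005 J6 25.73968052739869 t 24.55 w 0.01038759034133034 F [-0.6648 -0.6921  2.2584] T [-0.0108  0.0129  0.0039]
```

Contact at the expected height, so I release and retreat straight up.

Emit:
{"method": "arm_command", "body": {"commands": [[0.2,0,0,0,0],[0.4,0,0,0,0],[0.8,0,0,0,0],[0.8,0,0,0,0],[0.8,0,0,-40,0],[0.8,0,0,-50,0],[0.8,0,0,-50,0],[0.8,0,0,-20,0]]}}

```text
t: 25.55
position: [0.4964, -0.2907, 0.2249]
tool_rot: [[0.872, 0.489, 0.003], [0.489, -0.872, -0.002], [0.002, 0.004, -1.0]]
ft_force: [0.1, -0.3, -1.0]
width: 0.0684
finger_force: 0.0
```

```bash
python3 - <<'E'
from h import *
goal([.495,-.290,.061],29)
p=env.snapshot("side")
P=p["color"]
cv2.imwrite("pics/c7.png",cv2.resize(P[195:345,200:350],(600,600),interpolation=cv2.INTER_CUBIC)[...,::-1])
E
```

```text
pos [ 0.4964 -0.2907  0.2249] psi 29.269194818005808 tool shift mm (before turn) [ -1.2  -1.9 163.9] turn 0.005 J6 25.739565372148387 t 25.55 w 0.06836948116525228 F [ 0.1433 -0.2916 -1.0198] T [-0.0518 -0.0612  0.0118]
```

View pics/c7.png

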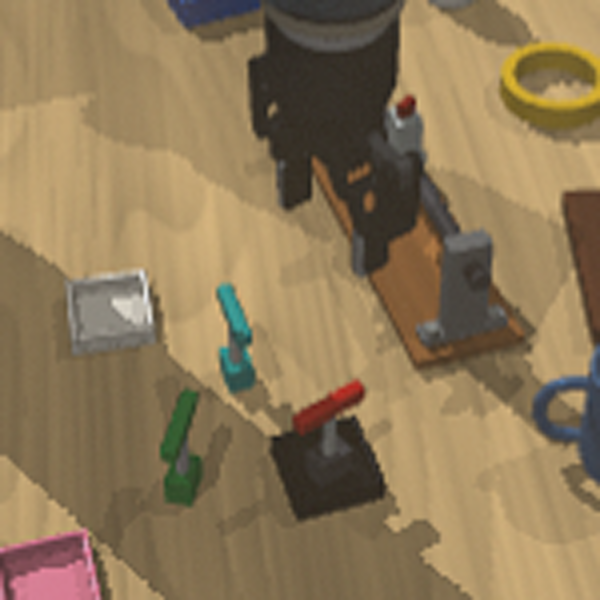

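The key stands upright in the black tray at (328,455), the gripper is clear above, the collar is upright with its screw head turned at (405,105), and the look-alikes are untouched.

```bash
python3 -c "
from plant import env
print(env.close_job())"
```

```text
the job is handed in; nothing more can be done
None
```

The job is handed in, with no verdict returned: the collar is centred on the flat with its screw upright, the screw is tightened to its stop in two bites with a full release between, and the key stands upright in the black tray, at about 26 s of the 72 s allowed.

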